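Load the cleaning caddy from the under-sink rack

TASK

Fetch the tall bottle with the long narrow cap from the lower tray of the two-tier rack: keeping it upright, lift it clear over the tray's front rail before drawing it forward, and stand it gently in the far bay of the cleaning caddy, beside the bottle already there. Then swing the caddy's carrying handle up until it stands fully upright, and let go. Do not knock the rail, and leave all the other things where they stand.

Things in the scene. Friction and masses are not known exactly. Their poses are not given: they have to be found in the camera images.
- tall_bottle: the bottle to fetch, the tallest: white, round, 166 mm tall; body 64 mm across up to 94 mm above its foot, a shoulder, a 30 mm neck, and a black cap 38 mm across from 124 mm up to the top; 0.25 to 0.5 kg. Stands in any of three places, 105 mm apart, on the rack's lower tray. Origin on its axis at half height, 83 mm above its foot; z up; the cap's middle is 62 mm above the origin.
- rack: fixed two-tier rack of steel rod, 150 mm deep, 360 mm wide, 410 mm tall with its goods. Origin: centre of its footprint, on the worktop; x points to its back (its open front faces the robot), y to its left seen from the robot. Lower tray: white deck 60 mm above the worktop, x -75 to +75 mm; bottles stand with their axes near x = -25. Rails 48 mm above the deck close front, sides and back.
- upper_tray_edge (a point): middle of the upper tray's front lower edge: at x = -7 mm of the rack, 348 mm above the worktop. The tray runs from here to the back, over the full width, on 10 mm posts at y = -180 and +180 mm. Its edge is only about 18 mm behind the axes of the bottles below, so a gripper pointing straight down meets it: come from the front, tilted 30 to 40 degrees. Axes as the rack's.
- front_rail: the retaining rail along the front of the rack's lower tray, part of the fixed rack: two steel rods 6 mm thick, 360 mm long along y, one above the other. Origin: centre of the upper rod, at x = -75 mm of the rack; its top is 108 mm above the worktop, 48 mm above the deck.
- short_bottle: white bottle 116 mm tall, 66 mm across, with a black cap 42 mm across and 22 mm high; stands on the rack's lower tray beside the tall one and stays there. Origin on its axis at half height.
- jar: white round jar with a grey lid, 96 mm tall, 75 mm across; stands on the rack's lower tray and stays there. Origin on its axis at half height.
- caddy: cleaning caddy: open tub of pale blue-grey plastic, 168 mm deep (x), 320 mm long (y), 110 mm high, standing fast on the worktop. Origin: centre of its underside; x points away from the robot. Walls 4 mm with a 4 mm lip outside. A wall 94 mm high along y at x = 0 parts it into a near and a far bay. The carrying handle pivots on the line x = 0, z = 122 mm, along y.
- far_bay (a point): middle of the floor of the caddy's far bay, which takes the tall bottle: 41 mm beyond the caddy's middle line seen from the robot, 4 mm above the worktop. The bay is 78 mm wide (caddy x) and 312 mm long (caddy y). Axes as the caddy's.
- caddy_bottle: grey bottle, 118 mm tall, 56 mm across, with a black cap 36 mm across; stands in the caddy's far bay within 80 mm of the middle of its length, and stays there. Origin on its axis at half height. The tall bottle goes on the side of it with more room.
- scrub_brush: wooden scrubbing brush 140 x 52 x 48 mm lying in the caddy's near bay; stays there. Origin at its centre.
- handle_grip (a point): middle of the black round grip, 20 mm thick and 120 mm long along the caddy's y, of the carrying handle: a bail 120 mm from its pivot line, folded to the near side (-x) of the caddy at the start, where the grip lies about 36 mm beyond the caddy's near wall, 122 mm or more above the worktop.
- handle (a joint): angle of the carrying handle in rad: 0 folded level to the near side, towards the robot, 1.571 (its stop) upright over the caddy's middle; starts between 0 and 0.35. A stiff pivot: it stays where it is left, and 2 to 3 N at the grip moves it.
Things that resemble listed ones, but are neither listed nor needed, are in the scene too. Leave any orange or pink look-alike of the tall_bottle alone.

How it is judged:
By the outcome, as a careful person would: the job done as asked, in the order asked, and still so for the second after the job is handed in, with the robot touching nothing.
It also fails if it takes over 61 s, if anything falls off the work surface, if the arm or the gripper's body presses on something with over 40 N, if the wrist force passes 120 N, or if a joint passes its speed limit or range.

ROBOT

A 6-joint arm with a two-finger parallel gripper is mounted at the origin on the work surface. World frame = base frame: x ahead of the robot, y to its left, z up, the work surface at z = 0. Lengths are in m, angles in rad, forces in N, time in s.
With the tool pointing down it reaches from about 0.375 to 0.975 m from the base axis. Payload 3.8 kg.
Tool frame: the origin (TCP) lies at the very end of the fingers, on their centre line; the grasp point (between the pads) lies 19 mm behind it; z points along the fingers, y is the line along which they close (so a half turn about z gives the same grasp; the last joint's range is limited). The gripper opens to 85 mm and grips with 20 to 120 N. Pads are 22 mm wide; open, the fingers measure 114 mm over their backs; the gripper's body (76 mm by 85 mm) begins 54 mm behind the grasp point. The pads swing forward as they close: fully open they stand 13 mm farther back than shut.
Start: joints at [-1.288, 0.264, 1.604, -0, 1.274, -0.037], TCP at [0.212, -0.641, 0.208] pointing down, gripper open.
Joint ranges: [-2.63, 2.63], [-0.94, 2.18], [0.31, 2.57], [-1.31, 4.45], [0, 2.66], [-2.55, 2.55]. Speed limits (rad/s): [2.57, 2.57, 3.14, 3.14, 3.14, 3.14].

INTERFACE

Orientations are given as a rotation vector (axis times angle).
In Python, from workcell import monitor, viewer, job gives the robot as it stands. The module is installed in compiled form; this text tells all that it offers.
- The arm moves only by the tool step_arm, never from a script. Its argument "series" is one flat list of numbers, 4 for each row, row after row: the shift along the tool's x, y, z in m, then the turn about the tool's z in rad. A call has 1 to 8 rows; each row is the pose to reach, as a shift and turn from the pose commanded when the call began, along the tool's axes at that moment; what a row does not reach only later rows make up. A row lasts 1/8 s, in which the tool goes at most 62.5 mm and 10.7 degrees, less where a joint would pass 70% of its speed; a pose out of reach is approached as far as the arm can. A call with a gripper value outside its range is refused whole. "gripper" is the opening, from 0 (shut) to 1 (fully open), set as the call begins (left out, the last holds). The fingers move at their own pace and stop on an object; "newtons" is the grip in N (left out, the last holds). Time passes only in rows, so rows that repeat a pose let the fingers close. It gives the time, the measured TCP pose, the force, the opening and the grip force at its end, in the units of the state.
- monitor.read_state(): the state, without advancing time (a new reading comes with each control period).
- viewer.read_camera(name): name is "scene" or "top" or "wrist"; returns a dict with "image" (480x640x3 uint8, red, green, blue), "intrinsics" (3x3 intrinsics, pixels), "T" (4x4, takes a point from camera to world coordinates); the wrist camera has in their place "hand_eye" (4x4, takes a point from camera to tool coordinates, whose origin is the TCP and whose axes are the flange's). Camera axes: x right, y up, looking along -z (the intrinsics and any distortion apply to the point x, -y, -z); pixel columns grow to the right and rows downward; lengths in m; the calibration is good to about 2 mm. A picture is of the moment at which its call begins: read the wrist's pose just before it. There is no depth.
- job.finish_job(): hands the job in; it is judged then, once.
Trained networks look in a picture, given as the dict that the camera call returned (one of the last four; its "shot" number tells which), for a name from the list of things; names that differ only in an ending like _2 or _b are one class to them, and where a whole thing is asked for, a point or a joint stands for the part that bears it (a point fixed in the world has none). Each returns a list of dicts, best first, with "score" (0 to 1); they miss things now and then, are a little off and sometimes report something else, mostly with a low value. They report only what shows in the picture. A call takes as long as a camera call. They do not tell look-alikes from the thing itself.
- viewer.boxes_of(picture, label): "extent" ([centre column, centre row, width, height] in pixels, round what is visible of it).
- viewer.spot_point(picture, label): "point" ([column, row] in pixels: a listed point, or the origin of a listed thing).
The state is a dict: "time": time; "q": joint angles; "joint_vel": joint speeds; "joint_torque": joint torques, N m; "tool_pos": TCP position; "tcp_rot": TCP orientation; "wrist_force": force on the tool from outside, world axes, zero at the start; "torque": the same for the moment, N m; "width": opening from 0.0 (shut) to 1.0 (fully open); "grip_force": force on a finger pad.
Only numpy, scipy, OpenCV 4.12 (cv2) and the standard library are available. Lean on these libraries where they do the work, as an engineer would, in place of code of your own. Each camera call takes 0.05 s, during which the arm holds its last target. There are 200 camera calls.

## Working session

There is one attempt and no reset: what is moved stays moved. The work goes in short steps, Python scripts to look and compute and a tool call to move; the robot and the scene stay as the last step left them, time stands still between calls to the robot, and variables do not carry over. Pictures are saved under pics/ and viewed, at most 10 in all, crops included, and the job is handed in when it is done.

Besides the shell and the picture viewer there is one more tool, called after "Call:" as a command line: name --argument value ..., lists and objects as JSON in quotes. step_arm: Moves the arm, as the interface text tells. Its arguments: {"type":"object","properties":{"series":{"type":"array"},"gripper":{"type":"number"},"newtons":{"type":"number"}},"required":["series"]}

```bash
mkdir -p pics
cat > h.py <<'E'
import numpy as np, cv2
from scipy.spatial.transform import Rotation as R
from workcell import monitor, viewer, job
def save(p,n,crop=None,s=1):
    im=p["image"][:,:,::-1]
    if crop: a,b,c,d=crop; im=im[b:d,a:c]
    cv2.imwrite("pics/"+n,cv2.resize(im,None,fx=s,fy=s) if s!=1 else np.ascontiguousarray(im))
def camT(p,st=None):
    if "T" in p: return np.array(p["T"])
    T=np.eye(4);T[:3,:3]=R.from_rotvec(st["tcp_rot"]).as_matrix();T[:3,3]=st["tool_pos"]
    return T@np.array(p["hand_eye"])
def ray(p,px,st=None):
    T=camT(p,st);K=np.array(p["intrinsics"])
    d=np.linalg.inv(K)@[px[0],px[1],1]; d=np.array([d[0],-d[1],-d[2]])
    return T[:3,3],T[:3,:3]@d/np.linalg.norm(d)
def atz(p,px,z,st=None):
    o,d=ray(p,px,st); return o+d*(z-o[2])/d[2]
def tri(rs):
    A=0;b=0
    for o,d in rs:
        P=np.eye(3)-np.outer(d,d);A=A+P;b=b+P@o
    return np.linalg.solve(A,b)
def proj(p,X,st=None):
    T=np.linalg.inv(camT(p,st));x=T[:3,:3]@X+T[:3,3];K=np.array(p["intrinsics"])
    u=K@[x[0],-x[1],-x[2]];return u[:2]/u[2]
E
python3 - <<'E'
from h import *
print(monitor.read_state())
for n in ("scene","top"):
    p=viewer.read_camera(n);save(p,n+"0.png");print(n,p.keys(),np.round(p["T"],3).tolist(),np.round(p["intrinsics"],1).tolist())
    for l in "tall_bottle rack upper_tray_edge front_rail short_bottle jar caddy far_bay caddy_bottle scrub_brush handle_grip".split():
        print(l,[(np.round(x["point"]).tolist(),round(x["score"],2)) for x in viewer.spot_point(p,l)][:4])
E
```

```text
{'time': 0.0, 'q': array([-1.28793474e+00,  2.64776604e-01,  1.60536913e+00,  3.83794525e-06,
        1.27370039e+00, -3.69174598e-02]), 'joint_vel': array([ 0.00075795,  0.00195871,  0.00063341, -0.00059894,  0.00197171,
       -0.00011889]), 'joint_torque': array([-1.11106514e-03, -5.15117168e+01, -3.67312932e+01, -3.70669122e-04,
        1.28168127e-02, -5.70332901e-06]), 'tool_pos': array([ 0.21196069, -0.64003287,  0.20624891]), 'tcp_rot': array([-3.09931314e+00, -4.99812375e-01,  4.28169943e-04]), 'wrist_force': array([-0.37771648,  0.12158444, -0.07489226]), 'torque': array([-0.02670363,  0.02650672,  0.02556421]), 'grip_force': 0.0, 'width': 0.9975549501463877}
scene dict_keys(['image', 'intrinsics', 'T', 'shot']) [[0.754, -0.57, 0.327, 0.956], [0.657, 0.66, -0.364, -0.373], [-0.008, 0.49, 0.872, 1.183], [0.0, 0.0, 0.0, 1.0]] [[620.1, 0.0, 308.5], [0.0, 620.1, 244.2], [0.0, 0.0, 1.0]]
tall_bottle [([364.0, 178.0], 0.94), ([440.0, 239.0], 0.88), ([274.0, 192.0], 0.67)]
rack [([366.0, 225.0], 0.64)]
upper_tray_edge []
front_rail [([339.0, 177.0], 0.66)]
short_bottle [([322.0, 2
[... 370 characters left out ...]
sics', 'T', 'shot']) [[0.009, 0.98, -0.197, 0.346], [-1.0, 0.004, -0.024, 0.028], [-0.023, 0.197, 0.98, 1.328], [0.0, 0.0, 0.0, 1.0]] [[538.2, 0.0, 317.3], [0.0, 538.2, 235.0], [0.0, 0.0, 1.0]]
tall_bottle [([281.0, 318.0], 0.8), ([233.0, 179.0], 0.73), ([285.0, 257.0], 0.6), ([232.0, 250.0], 0.55)]
rack [([244.0, 249.0], 0.61)]
upper_tray_edge [([214.0, 223.0], 0.81)]
front_rail [([234.0, 272.0], 0.83), ([246.0, 250.0], 0.36)]
short_bottle [([285.0, 257.0], 0.58)]
jar [([191.0, 247.0], 0.56), ([232.0, 274.0], 0.26)]
caddy [([428.0, 247.0], 0.63)]
far_bay [([424.0, 233.0], 0.67), ([246.0, 248.0], 0.22)]
caddy_bottle [([442.0, 231.0], 0.58)]
scrub_brush [([441.0, 266.0], 0.67)]
handle_grip []
```

View pics/scene0.png

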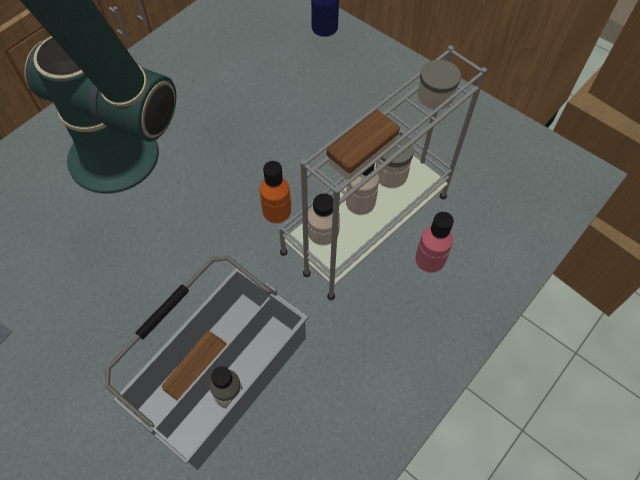

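View pics/top0.png

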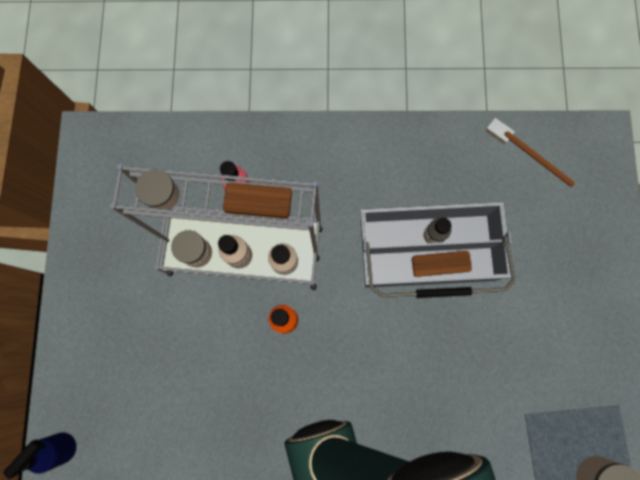

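Candidates for the tall bottle:
- white middle bottle: scene (362,190), top (233,247)
- white right bottle: scene (323,220), top (284,257)
- orange (275,195) and pink (435,245): look-alikes, to be left alone
- jar: scene (393,162)

Next is a close crop to choose between the two white bottles.

Run:
```python
from h import *
a=viewer.read_camera("scene");save(a,"c1.png",(260,120,460,270),4)
b=viewer.read_camera("top")
for l in ("tall_bottle","short_bottle","jar"):
  for n,p in (("s",a),("t",b)):
    print(l,n,[(np.round(x["extent"]).tolist(),round(x["score"],2)) for x in viewer.boxes_of(p,l)][:4])
# top-view cap tops for hypothesised heights
for nm,px in (("mid",(229,243)),("right",(281,252))):
    for z in (.176,.226): 
        X=atz(b,px,z);print(nm,z,X.round(3),proj(a,X).round(0), "foot top px",proj(b,[X[0],X[1],.06]).round(0))
# rack deck corners / caddy lip corners from top
for px in ((171,217),(162,270),(314,282),(319,228)): print("deck",px,atz(b,px,.06).round(3))
for px in ((360,210),(504,203),(512,287),(366,289)): print("caddy",px,atz(b,px,.11).round(3))
print("railnet",atz(b,(234,272),.105))
```

```text
tall_bottle s [([277.0, 191.0, 31.0, 62.0], 0.76), ([437.0, 243.0, 34.0, 62.0], 0.74), ([363.0, 189.0, 33.0, 44.0], 0.62)]
tall_bottle t [([232.0, 169.0, 24.0, 13.0], 0.81), ([237.0, 254.0, 37.0, 33.0], 0.77), ([283.0, 320.0, 32.0, 32.0], 0.74)]
short_bottle s [([320.0, 220.0, 28.0, 54.0], 0.75), ([191.0, 365.0, 58.0, 65.0], 0.62)]
short_bottle t [([285.0, 260.0, 34.0, 32.0], 0.75)]
jar s [([398.0, 163.0, 40.0, 52.0], 0.97)]
jar t [([190.0, 248.0, 40.0, 44.0], 0.97), ([437.0, 249.0, 154.0, 98.0], 0.22)]
mid 0.176 [0.559 0.25  0.176] [368. 172.] foot top px [238. 252.]
mid 0.226 [0.55  0.24  0.226] [363. 157.] foot top px [242. 256.]
right 0.176 [0.54  0.135 0.176] [324. 203.] foot top px [285. 260.]
right 0.226 [0.531 0.131 0.226] [319. 188.] foot top px [287. 264.]
deck (171, 217) [0.644 0.416 0.06 ]
deck (162, 270) [0.514 0.43  0.06 ]
deck (314, 282) [0.488 0.066 0.06 ]
deck (319, 228) [0.618 0.055 0.06 ]
caddy (360, 210) [ 0.651 -0.041  0.11 ]
caddy (504, 203) [ 0.668 -0.374  0.11 ]
caddy (512, 287) [ 0.473 -0.38   0.11 ]
caddy (366, 289) [ 0.467 -0.053  0.11 ]
railnet [0.50450852 0.24887096 0.105     ]
```

View pics/c1.png

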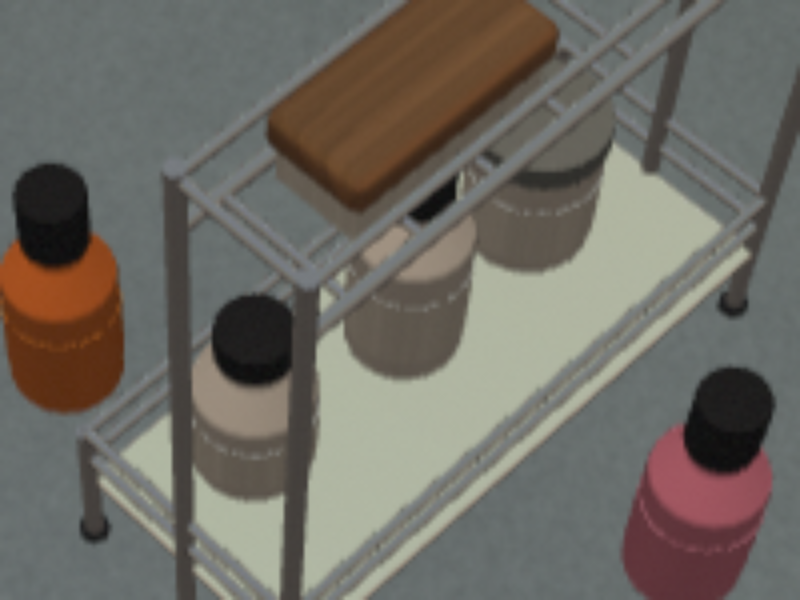

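Crop: the right bottle (crop 255,400) has a short, wide cap, so it is the short one. The middle bottle (crop 410,290) has its narrow cap running up behind the upper-tray brush (cap bottom about 155 px above the foot, against about 123 px), so it is the tall one. The orange (60,290) and pink (700,490) bottles stay alone.

The moves offer no tilt command, so I'll first see how the arm behaves at the edge of its reach, up in free space.

Call:
step_arm --series '[0, 0, -0.06, 0, 0, 0, -0.12, 0, 0, 0, -0.18, 0, 0, 0, -0.24, 0, 0, 0, -0.3, 0, 0, 0, -0.36, 0, 0, 0, -0.42, 0, 0, 0, -0.48, 0]'

```text
time: 2.6
tool_pos: [0.212, -0.6401, 0.6875]
tcp_rot: [3.099, 0.5, 0.0]
wrist_force: [0.3, -1.6, 1.5]
width: 0.998
grip_force: 0.0
```

Run:
```python
from h import *
s=monitor.read_state();print(s["time"],s["q"].round(3),s["tool_pos"].round(3),R.from_rotvec(s["tcp_rot"]).as_matrix().round(3).tolist())
```

```text
2.6 [-1.288  0.458  0.449 -0.     2.232 -0.037] [ 0.212 -0.64   0.688] [[0.949, 0.314, 0.001], [0.314, -0.949, -0.002], [-0.0, 0.002, -1.0]]
```

Call:
step_arm --series '[0, 0, -0.06, 0, 0, 0, -0.12, 0, 0, 0, -0.18, 0, 0, 0, -0.24, 0]'

```text
time: 3.1
tool_pos: [0.1912, -0.5771, 0.7647]
tcp_rot: [3.066, 0.494, 0.009]
wrist_force: [-1.2, -0.1, -0.3]
width: 0.999
grip_force: 0.0
```

Run:
```python
from h import *
s=monitor.read_state();print(s["time"],s["q"].round(3),s["tool_pos"].round(3),R.from_rotvec(s["tcp_rot"]).as_matrix().round(3).tolist())
```

```text
3.1 [-1.293e+00  4.270e-01  3.110e-01  2.000e-03  2.367e+00 -4.000e-02] [ 0.191 -0.577  0.765] [[0.949, 0.314, 0.011], [0.314, -0.949, -0.035], [-0.0, 0.037, -0.999]]
```

Call:
step_arm --series '[0, 0, -0.06, 0, 0, 0, -0.12, 0, 0, 0, -0.18, 0, 0, 0, -0.24, 0]'

```text
time: 3.6
tool_pos: [0.1698, -0.5129, 0.8128]
tcp_rot: [3.039, 0.49, 0.016]
wrist_force: [-0.3, 0.4, -0.8]
width: 0.999
grip_force: 0.0
```

Call:
step_arm --series '[0, 0, 0.05, 0, 0, 0, 0.1, 0]'

```text
time: 3.85
tool_pos: [0.1722, -0.5202, 0.7132]
tcp_rot: [3.034, 0.489, 0.017]
wrist_force: [0.8, -1.2, 0.5]
width: 0.995
grip_force: 0.0
```

Run:
```python
from h import *
s=monitor.read_state();print(s["time"],s["q"].round(3),s["tool_pos"].round(3),R.from_rotvec(s["tcp_rot"]).as_matrix().round(3).tolist())
```

```text
3.85 [-1.299  0.111  0.85   0.003  2.111 -0.046] [ 0.172 -0.52   0.713] [[0.949, 0.314, 0.022], [0.314, -0.947, -0.066], [-0.0, 0.07, -0.998]]
```

The tilt gained at the reach limit persists, so I can build up the forward tilt there. I'll move to straight ahead, high up, to do that.

Call:
step_arm --series '[0.053, -0.012, 0, 0.065, 0.106, -0.024, 0, 0.13, 0.16, -0.036, 0, 0.195, 0.213, -0.048, 0, 0.26, 0.266, -0.06, 0, 0.325, 0.319, -0.073, 0, 0.39, 0.357, -0.12, 0, 0.39, 0.395, -0.167, 0, 0.39]'

```text
time: 4.85
tool_pos: [0.4961, -0.2361, 0.7004]
tcp_rot: [3.082, -0.109, 0.031]
wrist_force: [-0.0, 0.6, -1.3]
width: 1.002
grip_force: 0.0
```

```bash
cat >> h.py <<'E'
def info(target=None):
    s=monitor.read_state();M=R.from_rotvec(s["tcp_rot"]).as_matrix();z=M[:,2]
    print("t",round(s["time"],2),"q",s["q"].round(2),"p",s["tool_pos"].round(4),"F",np.round(s["wrist_force"],1),"w",round(s["width"],3),"gf",round(s["grip_force"],1))
    print("y",M[:,1].round(3),"z",z.round(3),"tilt",np.degrees(np.arccos(-z[2])).round(1),"az",np.degrees(np.arctan2(z[1],z[0])).round(1))
    if target is not None: print("shift",(M.T@(np.array(target)-s["tool_pos"])).round(4))
    return s,M
E
python3 -c "
from h import *
info((.70,.035,.70))"
```

```text
t 4.85 q [-0.46  0.12  0.87 -0.05  2.11  1.15] p [ 0.4961 -0.2361  0.7004] F [-0.   0.6 -1.3] w 1.002 gf 0.0
y [-0.071 -0.996  0.057] z [ 0.018 -0.058 -0.998] tilt 3.5 az -72.9
shift [ 0.1844 -0.2844 -0.0117]
```

Call:
step_arm --series '[0.033, -0.052, 0, 0, 0.066, -0.103, 0, 0, 0.1, -0.155, 0, 0, 0.133, -0.206, 0, 0, 0.166, -0.258, 0, 0, 0.184, -0.284, 0, 0, 0.245, -0.284, 0, 0, 0.3, -0.284, 0, 0]'

```text
time: 5.85
tool_pos: [0.7617, 0.0234, 0.644]
tcp_rot: [3.081, -0.105, 0.083]
wrist_force: [0.4, -0.1, -0.3]
width: 0.996
grip_force: 0.0
```

```bash
python3 -c "
from h import *
info()"
```

```text
t 5.85 q [ 0.03  0.61  0.31 -0.07  2.17  1.62] p [0.7617 0.0234 0.644 ] F [ 0.4 -0.1 -0.3] w 0.996 gf 0.0
y [-0.07  -0.996  0.055] z [ 0.052 -0.059 -0.997] tilt 4.5 az -48.7
```

Call:
step_arm --series '[0.5, 0, 0, 0]'

```text
time: 5.98
tool_pos: [0.7952, 0.0168, 0.624]
tcp_rot: [3.081, -0.106, 0.134]
wrist_force: [-0.1, 0.3, -0.1]
width: 1.003
grip_force: 0.0
```

Call:
step_arm --series '[0.5, 0, 0, 0]'

```text
time: 6.1
tool_pos: [0.8289, 0.0108, 0.6014]
tcp_rot: [3.079, -0.105, 0.18]
wrist_force: [0.1, 0.1, 0.2]
width: 0.998
grip_force: 0.0
```

```bash
python3 -c "
from h import *
info()"
```

```text
t 6.1 q [ 0.01  0.67  0.31 -0.07  2.05  1.61] p [0.8289 0.0108 0.6014] F [0.1 0.1 0.2] w 0.998 gf 0.0
y [-0.071 -0.996  0.051] z [ 0.114 -0.059 -0.992] tilt 7.4 az -27.4
```

Call:
step_arm --series '[0.5, 0, 0, 0, 0.5, 0, 0, 0, 0.5, 0, 0, 0, 0.5, 0, 0, 0]'

```text
time: 6.6
tool_pos: [0.9155, -0.0062, 0.5192]
tcp_rot: [3.075, -0.102, 0.25]
wrist_force: [-0.1, 0.1, 0.2]
width: 1.0
grip_force: 0.0
```

```bash
python3 -c "
from h import *
info()"
```

```text
t 6.6 q [-0.01  0.77  0.31 -0.06  1.9   1.6 ] p [ 0.9155 -0.0062  0.5192] F [-0.1  0.1  0.2] w 1.0 gf 0.0
y [-0.07  -0.996  0.049] z [ 0.159 -0.06  -0.985] tilt 9.8 az -20.6
```

Call:
step_arm --series '[0.4, -0.08, -0.25, 0]'

```text
time: 6.72
tool_pos: [0.9252, 0.0014, 0.5253]
tcp_rot: [3.071, -0.101, 0.305]
wrist_force: [0.9, 0.1, -0.2]
width: 0.998
grip_force: 0.0
```

Call:
step_arm --series '[0.4, -0.08, -0.25, 0]'

```text
time: 6.85
tool_pos: [0.9319, 0.011, 0.5454]
tcp_rot: [3.064, -0.097, 0.384]
wrist_force: [1.0, 0.0, 1.1]
width: 0.998
grip_force: 0.0
```

Call:
step_arm --series '[0.4, -0.08, -0.2, 0]'

```text
time: 6.98
tool_pos: [0.9414, 0.0193, 0.5579]
tcp_rot: [3.056, -0.094, 0.453]
wrist_force: [0.4, -0.1, -0.7]
width: 1.004
grip_force: 0.0
```

Call:
step_arm --series '[0.4, -0.08, -0.2, 0]'

```text
time: 7.1
tool_pos: [0.9509, 0.0267, 0.5685]
tcp_rot: [3.048, -0.092, 0.516]
wrist_force: [0.5, 0.2, -0.6]
width: 0.997
grip_force: 0.0
```

```bash
python3 -c "
from h import *
info()"
```

```text
t 7.1 q [ 0.03  0.73  0.31 -0.07  1.77  1.63] p [0.9509 0.0267 0.5685] F [ 0.5  0.2 -0.6] w 0.997 gf 0.0
y [-0.066 -0.997  0.038] z [ 0.327 -0.058 -0.943] tilt 19.4 az -10.0
```

Call:
step_arm --series '[0.4, -0.15, -0.2, 0]'

```text
time: 7.22
tool_pos: [0.9589, 0.0417, 0.5797]
tcp_rot: [3.039, -0.091, 0.578]
wrist_force: [-0.3, 0.7, -0.6]
width: 1.003
grip_force: 0.0
```

Call:
step_arm --series '[0.4, -0.15, -0.2, 0]'

```text
time: 7.35
tool_pos: [0.9655, 0.0582, 0.5925]
tcp_rot: [3.031, -0.087, 0.639]
wrist_force: [-0.3, -0.4, -0.2]
width: 0.999
grip_force: 0.0
```

Call:
step_arm --series '[0.4, -0.15, -0.2, 0]'

```text
time: 7.48
tool_pos: [0.9707, 0.0733, 0.6073]
tcp_rot: [3.021, -0.084, 0.702]
wrist_force: [-0.8, 0.5, -0.1]
width: 0.998
grip_force: 0.0
```

Call:
step_arm --series '[0.4, -0.15, -0.15, 0]'

```text
time: 7.6
tool_pos: [0.9783, 0.0879, 0.6206]
tcp_rot: [3.009, -0.081, 0.768]
wrist_force: [0.1, -0.3, 0.3]
width: 1.0
grip_force: 0.0
```

Call:
step_arm --series '[0.4, -0.15, -0.15, 0]'

```text
time: 7.72
tool_pos: [0.9849, 0.102, 0.633]
tcp_rot: [2.998, -0.078, 0.829]
wrist_force: [-0.4, 0.3, -0.3]
width: 1.003
grip_force: 0.0
```

Call:
step_arm --series '[0.4, -0.15, -0.1, 0]'

```text
time: 7.85
tool_pos: [0.994, 0.116, 0.6449]
tcp_rot: [2.984, -0.074, 0.896]
wrist_force: [0.7, 0.1, -0.6]
width: 1.004
grip_force: 0.0
```

```bash
python3 -c "
from h import *
info()"
```

```text
t 7.85 q [ 0.13  0.68  0.31 -0.11  1.57  1.72] p [0.994  0.116  0.6449] F [ 0.7  0.1 -0.6] w 1.004 gf 0.0
y [-0.053 -0.999  0.01 ] z [ 0.55  -0.038 -0.834] tilt 33.4 az -3.9
```

```bash
python3 -c "
from h import *
s,M=info((.42,.25,.55))
print((M.T@(np.array((.43,.246,.37))-(.42,.25,.55))).round(3))"
```

```text
t 7.85 q [ 0.13  0.68  0.31 -0.11  1.57  1.72] p [0.994  0.116  0.6449] F [ 0.7  0.1 -0.6] w 1.004 gf 0.0
y [-0.053 -0.999  0.01 ] z [ 0.55  -0.038 -0.834] tilt 33.4 az -3.9
shift [-0.5359 -0.1044 -0.2414]
[-0.091  0.002  0.156]
```

Call:
step_arm --series '[-0.055, -0.01, -0.025, 0, -0.11, -0.02, -0.05, 0, -0.165, -0.031, -0.074, 0, -0.22, -0.042, -0.099, 0, -0.275, -0.053, -0.124, 0, -0.33, -0.064, -0.149, 0, -0.385, -0.075, -0.173, 0, -0.44, -0.086, -0.198, 0]'

```text
time: 8.85
tool_pos: [0.5285, 0.2237, 0.5683]
tcp_rot: [2.986, -0.076, 0.893]
wrist_force: [-0.5, 0.5, 0.9]
width: 1.004
grip_force: 0.0
```

Call:
step_arm --series '[-0.055, -0.01, -0.025, 0, -0.096, -0.018, -0.043, 0, -0.127, -0.018, 0.01, 0, -0.157, -0.018, 0.062, 0, -0.187, -0.016, 0.113, 0]'

```text
time: 9.48
tool_pos: [0.4366, 0.243, 0.3698]
tcp_rot: [2.987, -0.073, 0.894]
wrist_force: [-0.3, 0.7, 0.7]
width: 1.004
grip_force: 0.0
```

Run:
```python
from h import *
s,M=info()
p=viewer.read_camera("wrist");save(p,"w1.png")
b=viewer.read_camera("top")
for l in ("tall_bottle","short_bottle","front_rail","upper_tray_edge"):
  for n,q in (("w",p),("t",b)):
    print(l,n,[(np.round(x["point"]).tolist(),round(x["score"],2)) for x in viewer.spot_point(q,l)][:4],[(np.round(x["extent"]).tolist(),round(x["score"],2)) for x in viewer.boxes_of(q,l)][:3])
for z,n in ((.226,"captop"),(.06,"foot")): print(n,proj(p,[.545,.242,z],s).round(0))
```

```text
t 9.47 q [ 0.76 -0.44  2.07 -0.46  1.14  2.5 ] p [0.4366 0.243  0.3698] F [-0.3  0.7  0.7] w 1.004 gf 0.0
y [-0.051 -0.999  0.008] z [ 0.548 -0.035 -0.835] tilt 33.3 az -3.7
tall_bottle w [([292.0, 102.0], 0.67), ([307.0, 216.0], 0.64), ([405.0, 349.0], 0.56)] [([308.0, 212.0, 58.0, 84.0], 0.76), ([400.0, 348.0, 62.0, 55.0], 0.71)]
tall_bottle t [([281.0, 320.0], 0.93), ([231.0, 247.0], 0.9), ([233.0, 180.0], 0.72)] [([282.0, 320.0, 33.0, 30.0], 0.79), ([236.0, 253.0, 36.0, 36.0], 0.66), ([234.0, 173.0, 24.0, 24.0], 0.57)]
short_bottle w [([400.0, 229.0], 0.57)] [([402.0, 229.0, 68.0, 73.0], 0.72)]
short_bottle t [([285.0, 257.0], 0.71)] [([286.0, 260.0, 30.0, 31.0], 0.73), ([439.0, 232.0, 27.0, 28.0], 0.31)]
front_rail w [([306.0, 270.0], 0.84), ([307.0, 217.0], 0.46)] [([307.0, 268.0, 311.0, 17.0], 0.75)]
front_rail t [([232.0, 274.0], 0.61)] [([231.0, 276.0, 145.0, 17.0], 0.88)]
upper_tray_edge w [([305.0, 80.0], 0.65)] [([319.0, 146.0, 638.0, 291.0], 0.9)]
upper_tray_edge t [([213.0, 224.0], 0.69)] [([215.0, 229.0, 214.0, 123.0], 0.7)]
captop [310. 190.]
foot [311. 238.]
```

View pics/w1.png

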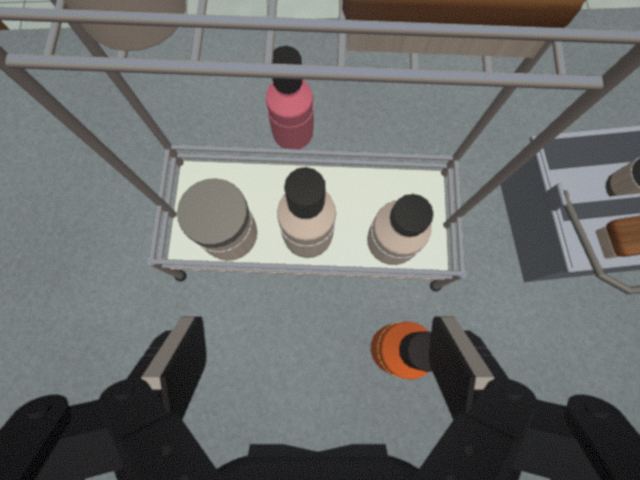

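Wrist view: the middle bottle (307,212) has the long narrow cap (305,185), the short one is at (400,229), the jar at (215,220), and orange at (400,348). I'll fit the cap outline for a position.

```bash
cat >> h.py <<'E'
from scipy.optimize import least_squares
def mbox(p,crop,thr=60):
    x0,y0,x1,y1=crop;m=(p["image"][y0:y1,x0:x1].max(2)<thr).astype(np.uint8)
    n,l,st,c=cv2.connectedComponentsWithStats(m);i=1+np.argmax(st[1:,4]);x,y,w,h,_=st[i]
    return np.array([x+x0,y+y0,x+w-1+x0,y+h-1+y0],float)
def cylbox(p,x,y,r,z0,z1,s=None):
    a=np.linspace(0,2*np.pi,60);P=np.array([proj(p,[x+r*np.cos(t),y+r*np.sin(t),z],s) for t in a for z in (z0,z1)])
    return np.r_[P.min(0),P.max(0)]
def fit(p,box,r,z0,z1,s=None,use=(0,1,2,3),x0=(.55,.24)):
    u=list(use);q=least_squares(lambda v:(cylbox(p,v[0],v[1],r,z0,z1,s)-box)[u],x0);return q.x,q.fun
E
python3 - <<'E'
from h import *
s,M=info()
p=viewer.read_camera("wrist")
b=mbox(p,(270,160,345,230));print(b,fit(p,b,.019,.184,.226,s,(0,1,2)))
t=viewer.read_camera("top")
b=mbox(t,(212,228,246,258));print("top",b,fit(t,b,.019,.184,.226))
b=mbox(t,(425,212,455,242));print("cbottle",b,fit(t,b,.018,.1,.122,x0=(.6,-.23)))
# rail rod line in wrist / top tray edge
for q in ((306,270),(170,266),(450,272)): print("rail",atz(p,q,.105,s).round(4))
for q in ((22,64),(600,82)): print("edge",atz(p,q,.351,s).round(4))
print(tri([ray(p,(307,216),s),ray(t,(231,247))]))
E
```

```text
t 10.38 q [ 0.76 -0.44  2.07 -0.46  1.14  2.49] p [0.4369 0.2423 0.3709] F [ 0.3 -0.1  0.4] w 1.0 gf 0.0
y [-0.053 -0.999  0.011] z [ 0.547 -0.038 -0.837] tilt 33.2 az -4.0
[285. 169. 322. 217.] (array([0.54737395, 0.24617407]), array([-2.77676554, -0.08244327,  2.78384089]))
top [219. 236. 237. 253.] (array([0.55003393, 0.24549514]), array([-1.68327946, -2.02803097,  1.7405296 ,  2.05820646]))
cbottle [433. 217. 450. 234.] (array([ 0.61406227, -0.22761324]), array([-0.32950423, -0.15314709,  0.32314102,  0.15179166]))
rail [0.4953 0.2484 0.105 ]
rail [0.5081 0.405  0.105 ]
rail [0.4843 0.0816 0.105 ]
edge [0.585  0.4103 0.351 ]
edge [0.5569 0.0642 0.351 ]
[0.55131867 0.24710232 0.14691568]
```

Call:
step_arm --series '[0, -0.005, 0.05, 0, 0.001, -0.011, 0.1, 0, 0.002, -0.011, 0.14, 0, 0.002, -0.011, 0.17, 0, 0.002, -0.011, 0.195, 0, 0.002, -0.011, 0.21, 0, 0.002, -0.011, 0.218, 0, 0.002, -0.011, 0.218, 0]' --gripper 1

```text
time: 11.48
tool_pos: [0.5584, 0.2449, 0.1896]
tcp_rot: [2.985, -0.075, 0.89]
wrist_force: [-0.1, 1.1, 0.1]
width: 1.0
grip_force: 0.0
```

Run:
```python
from h import *
s,M=info((.558,.245,.189))
p=viewer.read_camera("wrist");save(p,"w2.png")
```

```text
t 11.47 q [ 0.57 -0.13  2.17 -0.54  0.69  2.55] p [0.5584 0.2449 0.1896] F [-0.1  1.1  0.1] w 1.0 gf 0.0
y [-0.053 -0.999  0.011] z [ 0.547 -0.038 -0.837] tilt 33.2 az -4.0
shift [-0.0007 -0.      0.0003]
```

View pics/w2.png

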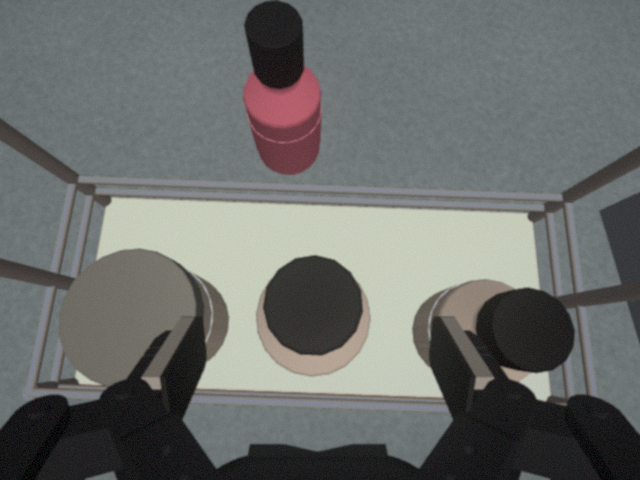

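Wrist view: the cap is centred near (313,305) between the pads (around 190 and 450), and the pink one is far behind. I'll check the depth fit before closing.

Run:
```python
from h import *
s,M=info()
p=viewer.read_camera("wrist")
b=mbox(p,(240,240,385,370));print(b,fit(p,b,.019,.184,.226,s))
print("grasp pt",(s["tool_pos"]-.019*M[:,2]).round(4), proj(p,s["tool_pos"]-.019*M[:,2],s))
```

```text
t 11.53 q [ 0.57 -0.13  2.17 -0.54  0.69  2.55] p [0.5585 0.2452 0.1903] F [-0.6 -0.1 -0.6] w 1.0 gf 0.0
y [-0.053 -0.999  0.01 ] z [ 0.547 -0.038 -0.836] tilt 33.3 az -3.9
[265. 257. 361. 354.] (array([0.55037736, 0.24667785]), array([-2.83869313, -3.12174266,  2.86232531,  2.57042673]))
grasp pt [0.5481 0.2459 0.2061] [315.2638052  313.22320062]
```

Call:
step_arm --series '[0.001, -0.001, 0.001, 0, 0.001, -0.001, 0.001, 0, 0.001, -0.001, 0.001, 0, 0.001, -0.001, 0.001, 0, 0.001, -0.001, 0.001, 0, 0.001, -0.001, 0.001, 0]' --gripper 0 --newtons 45

```text
time: 12.32
tool_pos: [0.5602, 0.2463, 0.1902]
tcp_rot: [2.986, -0.075, 0.893]
wrist_force: [-0.8, -0.1, 4.8]
width: 0.418
grip_force: 44.8
```

Run:
```python
from h import *
s,M=info()
print("up",(M.T@[0,0,.01]).round(5),"xneg rack",(M.T@[-.01*.9976,.01*.07,0]).round(5))
```

```text
t 12.32 q [ 0.57 -0.12  2.17 -0.54  0.69  2.55] p [0.5602 0.2463 0.1902] F [-0.8 -0.1  4.8] w 0.418 gf 44.8
y [-0.053 -0.999  0.01 ] z [ 0.548 -0.037 -0.836] tilt 33.3 az -3.9
up [ 0.00549  0.0001  -0.00836] xneg rack [-0.00836 -0.00017 -0.00549]
```

Call:
step_arm --series '[0.003, 0, -0.004, 0, 0.008, 0, -0.012, 0, 0.014, 0, -0.021, 0, 0.02, 0, -0.031, 0, 0.027, 0, -0.041, 0, 0.033, 0, -0.05, 0, 0.038, 0.001, -0.058, 0, 0.038, 0.001, -0.058, 0]'

```text
time: 13.32
tool_pos: [0.5603, 0.2459, 0.2603]
tcp_rot: [2.986, -0.075, 0.893]
wrist_force: [0.5, 0.4, -4.7]
width: 0.423
grip_force: 45.6
```

Run:
```python
from h import *
s,M=info()
p=viewer.read_camera("scene");save(p,"s2.png",(240,110,480,290),3)
```

```text
t 13.32 q [ 0.57 -0.19  2.09 -0.47  0.81  2.45] p [0.5603 0.2459 0.2603] F [ 0.5  0.4 -4.7] w 0.423 gf 45.6
y [-0.053 -0.999  0.009] z [ 0.548 -0.037 -0.835] tilt 33.3 az -3.9
```

View pics/s2.png

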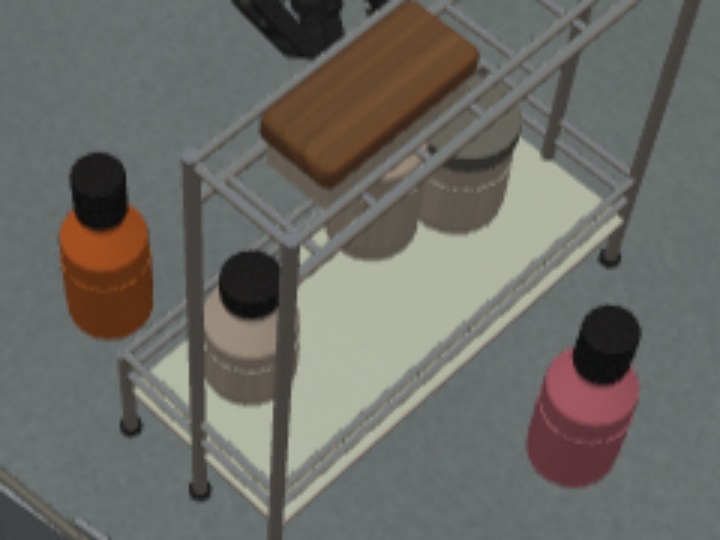

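The bottle hangs upright, 70 mm up (foot about 17 mm above the rail), and the neighbours are unmoved. I'll draw it forward and up.

Run:
```python
from h import *
s,M=info()
c=s["tool_pos"]
for d in ((-.03,.002,.002),(-.13,.0,.10)): print((M.T@np.array(d)).round(4))
p=viewer.read_camera("top");save(p,"t2.png",(350,195,520,300),4)
```

```text
t 13.38 q [ 0.57 -0.19  2.09 -0.47  0.81  2.45] p [0.5599 0.2457 0.2592] F [ 0.3  0.1 -4.5] w 0.42 gf 45.4
y [-0.053 -0.999  0.01 ] z [ 0.547 -0.038 -0.836] tilt 33.3 az -3.9
[-0.024  -0.0004 -0.0182]
[-0.0537  0.0079 -0.1548]
```

View pics/t2.png

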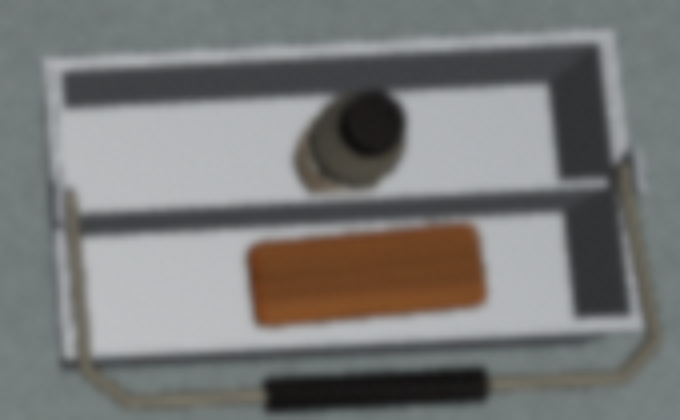

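The crop shows the caddy's outer lip corners at crop (44,59), (613,31), (640,328) and (63,362), the grey bottle's cap at (373,121), the brush at (367,275) and the handle grip from (267,393) to (487,385).

Call:
step_arm --series '[-0.012, 0, -0.009, 0, -0.028, 0, -0.022, 0, -0.045, 0, -0.04, 0, -0.055, 0.002, -0.07, 0, -0.06, 0.004, -0.1, 0, -0.062, 0.006, -0.13, 0, -0.064, 0.008, -0.155, 0, -0.064, 0.008, -0.165, 0]'

```text
time: 14.42
tool_pos: [0.4143, 0.2469, 0.3633]
tcp_rot: [2.987, -0.074, 0.894]
wrist_force: [-0.6, 0.6, -4.5]
width: 0.421
grip_force: 45.6
```

Run:
```python
from h import *
s,M=info()
p=viewer.read_camera("top")
cv=lambda c:np.array([(c[0]+.5)/4-.5+350,(c[1]+.5)/4-.5+195])
pts=[((44,59),(.088,.164,.11)),((613,31),(.088,-.164,.11)),((640,328),(-.088,-.164,.11)),((63,362),(-.088,.164,.11))]
def W(v,l): c,sn=np.cos(v[2]),np.sin(v[2]);return np.array([v[0]+c*l[0]-sn*l[1],v[1]+sn*l[0]+c*l[1],l[2]])
q=least_squares(lambda v:np.concatenate([proj(p,W(v,l))-cv(c) for c,l in pts]),(.57,-.21,.05));print("caddy",q.x.round(4),q.fun.round(1))
v=q.x
hb=np.array([430,203]);print("bottle local",[round(x,4) for x in (np.array([[np.cos(v[2]),np.sin(v[2])],[-np.sin(v[2]),np.cos(v[2])]])@(np.array([.6141,-.2276])-v[:2]))])
for y in (.085,.088,.09): print("place",y,W(v,(.041,y,.004)).round(4))
g=least_squares(lambda a:proj(p,W(v,(-.12*np.cos(a[0]),a[1],.122+.12*np.sin(a[0]))))-cv((377,389)),(.1,0));print("handle ang, y",g.x,W(v,(-.12*np.cos(g.x[0]),g.x[1],.122+.12*np.sin(g.x[0]))).round(4))
sc=viewer.read_camera("scene")
print("net scene grip",[(np.round(x["point"],1),x["score"]) for x in viewer.spot_point(sc,"handle_grip")], "pred",[proj(sc,W(v,(-.12*np.cos(a),g.x[1],.122+.12*np.sin(a)))).round(1) for a in (0,.1,.2,.3)])
print("scene corners pred",[proj(sc,W(v,l)).round(0) for _,l in pts])
```

```text
t 14.43 q [ 0.82 -0.47  2.1  -0.48  1.16  2.55] p [0.4143 0.2469 0.3633] F [-0.6  0.6 -4.5] w 0.421 gf 45.6
y [-0.052 -0.999  0.008] z [ 0.548 -0.035 -0.836] tilt 33.3 az -3.7
caddy [ 0.5737 -0.2104  0.0553] [-0.1 -0.1 -1.  -0.3  1.2  0.9 -0.  -0.5]
bottle local [np.float64(0.0394), np.float64(-0.0194)]
place 0.085 [ 0.6099 -0.1233  0.004 ]
place 0.088 [ 0.6097 -0.1203  0.004 ]
place 0.09 [ 0.6096 -0.1183  0.004 ]
handle ang, y [ 0.24750126 -0.00216485] [ 0.4576 -0.219   0.1514]
net scene grip [(array([163. , 312.4]), 0.96)] pred [array([163.6, 315.7]), array([162.4, 313.3]), array([161.7, 311.3]), array([161.5, 309.7])]
scene corners pred [array([308., 316.]), array([186., 461.]), array([113., 397.]), array([237., 265.])]
```

Run:
```python
from h import *
s,M=info()
for d in ((.425,-.04,.37),(.6205,-.123,.36),(.6205,-.123,.25)): print((M.T@(np.array(d)-s["tool_pos"])).round(4))
```

```text
t 14.57 q [ 0.81 -0.47  2.1  -0.48  1.16  2.55] p [0.4152 0.2466 0.3617] F [-0.1  0.5 -4.3] w 0.416 gf 45.7
y [-0.052 -0.999  0.01 ] z [ 0.547 -0.037 -0.836] tilt 33.3 az -3.9
[0.0237 0.2858 0.009 ]
[0.1848 0.3583 0.1274]
[0.1244 0.3572 0.2194]
```

Call:
step_arm --series '[0.002, 0.02, 0.001, 0, 0.006, 0.06, 0.002, 0, 0.01, 0.105, 0.004, 0, 0.014, 0.15, 0.006, 0, 0.018, 0.195, 0.007, 0, 0.021, 0.24, 0.008, 0, 0.03, 0.28, 0.014, 0, 0.06, 0.305, 0.035, 0]'

```text
time: 15.58
tool_pos: [0.4675, -0.0654, 0.3674]
tcp_rot: [2.983, -0.082, 0.887]
wrist_force: [0.0, 0.7, -3.4]
width: 0.418
grip_force: 45.8
```

Call:
step_arm --series '[0.038, 0.016, 0.03, 0, 0.075, 0.032, 0.06, 0, 0.107, 0.045, 0.082, 0, 0.125, 0.053, 0.092, 0, 0.125, 0.053, 0.092, 0]'

```text
time: 16.2
tool_pos: [0.6208, -0.1244, 0.3573]
tcp_rot: [2.987, -0.077, 0.882]
wrist_force: [0.4, -0.2, -4.4]
width: 0.417
grip_force: 46.1
```

Run:
```python
from h import *
s,M=info((.6205,-.123,.25))
p=viewer.read_camera("wrist");save(p,"w3.png")
t=viewer.read_camera("top")
```

```text
t 16.2 q [-0.31 -0.25  1.96  0.17  0.88  1.24] p [ 0.6208 -0.1244  0.3573] F [ 0.4 -0.2 -4.4] w 0.417 gf 46.1
y [-0.054 -0.998  0.011] z [ 0.542 -0.039 -0.839] tilt 32.9 az -4.1
shift [-0.0586 -0.0026  0.0898]
```

View pics/w3.png

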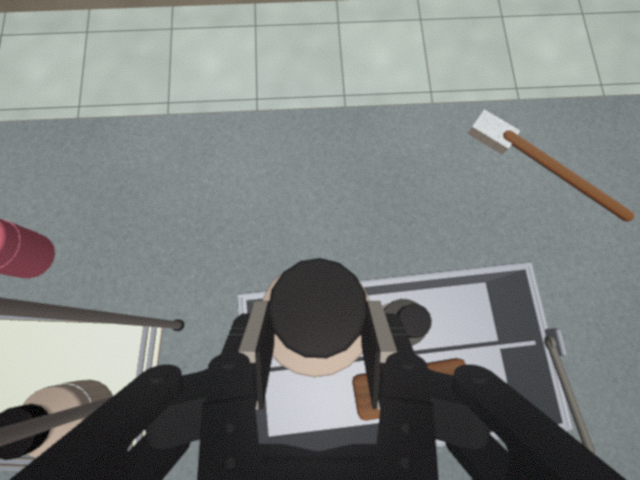

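Wrist view: the bottle is upright in the grip (cap 318,308). The caddy's far lip runs from (240,297) to (533,265), with the grey bottle at (410,320). I'll cross-check the caddy position with these.

Run:
```python
from h import *
s,M=info()
p=viewer.read_camera("wrist")
v=(.5737,-.2104,.0553)
def W(v,l): c,sn=np.cos(v[2]),np.sin(v[2]);return np.array([v[0]+c*l[0]-sn*l[1],v[1]+sn*l[0]+c*l[1],l[2]])
for q,l in (((238.5,297),(.088,.164,.11)),((533,264),(.088,-.164,.11))): print(atz(p,q,.11,s).round(4),W(v,l).round(4),proj(p,W(v,l),s).round(1))
f=s["tool_pos"][2]-.130
b=mbox(p,(262,250,372,362));print(b,fit(p,b,.019,f+.124,f+.166,s,x0=(.61,-.12)))
```

```text
t 16.3 q [-0.31 -0.26  1.96  0.17  0.88  1.24] p [ 0.6195 -0.1233  0.3581] F [-0.9  0.1 -4.7] w 0.417 gf 46.0
y [-0.053 -0.999  0.01 ] z [ 0.543 -0.038 -0.839] tilt 33.0 az -4.0
[ 0.6477 -0.0424  0.11  ] [ 0.6525 -0.0418  0.11  ] [237.9 292.6]
[ 0.6672 -0.3718  0.11  ] [ 0.6706 -0.3693  0.11  ] [530.2 261.1]
[262. 259. 371. 361.] (array([ 0.60964173, -0.12297326]), array([ 3.42587118, -0.68654486, -3.4429363 ,  0.8076464 ]))
```

Call:
step_arm --series '[-0.01, 0, 0.015, 0, -0.028, 0, 0.043, 0, -0.048, -0.001, 0.073, 0, -0.068, -0.001, 0.103, 0, -0.086, -0.001, 0.13, 0, -0.1, -0.002, 0.152, 0, -0.11, -0.002, 0.167, 0, -0.114, -0.002, 0.174, 0]'

```text
time: 17.35
tool_pos: [0.6184, -0.1224, 0.1498]
tcp_rot: [2.988, -0.075, 0.885]
wrist_force: [0.4, 0.3, -4.0]
width: 0.42
grip_force: 45.9
```

Run:
```python
from h import *
s,M=info((.618,-.123,.135))
p=viewer.read_camera("wrist");save(p,"w4.png")
```

```text
t 17.35 q [-0.31 -0.1   2.23  0.3   0.47  1.08] p [ 0.6184 -0.1224  0.1498] F [ 0.4  0.3 -4. ] w 0.42 gf 45.9
y [-0.053 -0.999  0.01 ] z [ 0.544 -0.037 -0.838] tilt 33.0 az -3.9
shift [-0.0083  0.0004  0.0122]
```

View pics/w4.png

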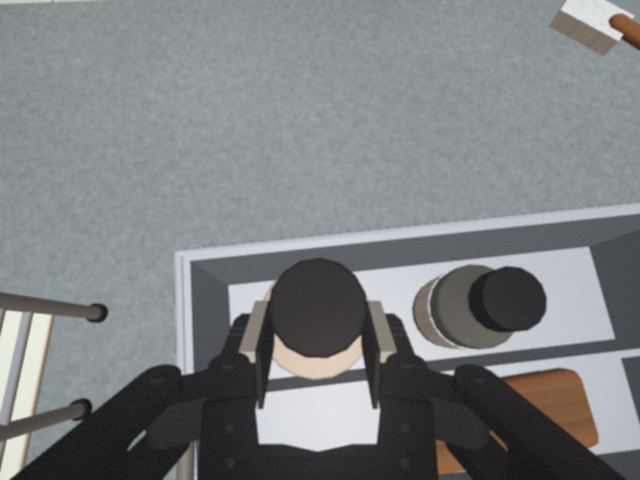

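The bottle is inside the far bay with clearance: grey bottle at (480,305), side wall at (205,330), no contact force. Now I'll lower it gently.

Call:
step_arm --series '[-0.002, 0, 0.003, 0, -0.004, 0, 0.006, 0, -0.006, 0, 0.009, 0, -0.007, 0, 0.011, 0, -0.0075, 0, 0.0115, 0]'

```text
time: 18.02
tool_pos: [0.6206, -0.1235, 0.1388]
tcp_rot: [2.985, -0.075, 0.89]
wrist_force: [0.2, 0.3, -4.1]
width: 0.417
grip_force: 46.0
```

Call:
step_arm --series '[-0.0005, 0, 0.0008, 0, -0.001, 0, 0.0016, 0]'

```text
time: 18.27
tool_pos: [0.6208, -0.1235, 0.1371]
tcp_rot: [2.985, -0.075, 0.891]
wrist_force: [0.2, 1.5, -3.7]
width: 0.419
grip_force: 46.0
```

Call:
step_arm --series '[-0.0008, 0, 0.0008, 0, -0.0015, 0, 0.0016, 0]'

```text
time: 18.52
tool_pos: [0.6203, -0.1235, 0.1348]
tcp_rot: [2.985, -0.075, 0.89]
wrist_force: [-1.1, -0.3, -4.0]
width: 0.418
grip_force: 46.0
```

Call:
step_arm --series '[-0.0008, 0, 0.0008, 0, -0.0015, 0, 0.0016, 0]'

```text
time: 18.77
tool_pos: [0.6211, -0.1238, 0.1343]
tcp_rot: [2.983, -0.075, 0.895]
wrist_force: [-0.5, 0.9, 2.4]
width: 0.419
grip_force: 46.6
```

Run:
```python
from h import *
s,M=info()
```

```text
t 18.77 q [-0.31 -0.07  2.24  0.33  0.43  1.05] p [ 0.6211 -0.1238  0.1343] F [-0.5  0.9  2.4] w 0.419 gf 46.6
y [-0.054 -0.998  0.011] z [ 0.549 -0.039 -0.835] tilt 33.4 az -4.0
```

Call:
step_arm --series '[0, 0, 0, 0, 0, 0, 0, 0, 0, 0, 0, 0, 0, 0, 0, 0]' --gripper 0.75

```text
time: 19.27
tool_pos: [0.62, -0.1236, 0.1329]
tcp_rot: [2.985, -0.075, 0.891]
wrist_force: [0.2, 1.0, -1.2]
width: 0.751
grip_force: 0.0
```

```bash
python3 -c "
from h import *
info()"
```

```text
t 19.27 q [-0.31 -0.07  2.24  0.33  0.43  1.05] p [ 0.62   -0.1236  0.1329] F [ 0.2  1.  -1.2] w 0.751 gf 0.0
y [-0.053 -0.999  0.011] z [ 0.547 -0.038 -0.836] tilt 33.3 az -4.0
```

Call:
step_arm --series '[0, 0, -0.015, 0, 0, 0, -0.04, 0, 0, 0, -0.08, 0, 0, 0, -0.13, 0, 0, 0, -0.18, 0, 0, 0, -0.22, 0]'

```text
time: 20.02
tool_pos: [0.4984, -0.1151, 0.3199]
tcp_rot: [2.982, -0.075, 0.894]
wrist_force: [-0.2, -0.1, 0.2]
width: 0.751
grip_force: 0.0
```

Run:
```python
from h import *
s,M=info()
p=viewer.read_camera("wrist");save(p,"w5.png")
b=[[(np.round(x["point"]).tolist(),round(x["score"],2)) for x in viewer.spot_point(p,l)][:3] for l in ("handle_grip","tall_bottle")]
print(b)
```

```text
t 20.02 q [-0.41 -0.51  2.2   0.23  0.91  1.12] p [ 0.4984 -0.1151  0.3199] F [-0.2 -0.1  0.2] w 0.751 gf 0.0
y [-0.054 -0.998  0.012] z [ 0.549 -0.04  -0.835] tilt 33.4 az -4.1
[[([385.0, 227.0], 0.29)], [([316.0, 220.0], 0.94)]]
```

View pics/w5.png

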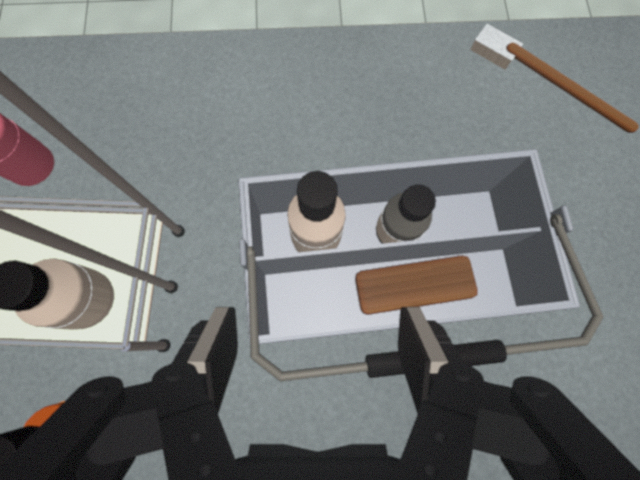

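The tall bottle stands upright in the far bay (316,220) beside the grey one (405,215), and the gripper is free. The handle grip runs from (367,365) to (505,350). Next I'll locate it from both views.

Run:
```python
from h import *
s,M=info()
p=viewer.read_camera("wrist");t=viewer.read_camera("top")
v=(.5737,-.2104,.0553)
def W(v,l): c,sn=np.cos(v[2]),np.sin(v[2]);return np.array([v[0]+c*l[0]-sn*l[1],v[1]+sn*l[0]+c*l[1],l[2]])
X=tri([ray(p,(436,357.5),s),ray(t,(443.9,291.9))]);print("tri",X.round(4))
res=lambda u:np.r_[proj(p,W(v,(-.12*np.cos(u[0])+u[2],u[1],.122+.12*np.sin(u[0]))),s)-(436,357.5),proj(t,W(v,(-.12*np.cos(u[0])+u[2],u[1],.122+.12*np.sin(u[0]))))-(443.9,291.9),u[2]/.003]
g=least_squares(res,(.2,0,0));print(g.x,g.fun.round(1))
a,yy,dx=g.x;vv=(v[0]+dx,v[1],v[2])
B=lambda a:W(vv,(-.12*np.cos(a),yy,.122+.12*np.sin(a)))
z=M[:,2];print("bar",B(a).round(4))
pre=B(a)-.07*z+.0; print("pre shift",(M.T@(pre-s["tool_pos"])).round(4))
# new frame after turn
N=M@R.from_euler("z",-1.656).as_matrix();print("N y",N[:,1].round(3),"z",N[:,2].round(3))
for k in np.linspace(a,1.6,13): print(round(k,2),(N.T@(B(k)-B(a))).round(4))
```

```text
t 20.18 q [-0.41 -0.51  2.2   0.23  0.91  1.12] p [ 0.5    -0.1158  0.3212] F [-0.   0.6 -0.4] w 0.753 gf 0.0
y [-0.054 -0.998  0.013] z [ 0.552 -0.041 -0.833] tilt 33.6 az -4.3
tri [ 0.4591 -0.2221  0.1405]
[ 0.23081536 -0.00340977  0.00229784] [-0.1  0.5  0.3 -0.8  0.8]
bar [ 0.4595 -0.2203  0.1495]
pre shift [-0.1248  0.1042  0.0549]
N y [0.833 0.047 0.551] z [ 0.552 -0.041 -0.833]
0.23 [0. 0. 0.]
0.34 [-0.0006  0.0105 -0.0088]
0.46 [-0.0012  0.0219 -0.0163]
0.57 [-0.0017  0.0341 -0.0225]
0.69 [-0.002   0.0469 -0.0273]
0.8 [-0.0023  0.0602 -0.0306]
0.92 [-0.0024  0.0737 -0.0324]
1.03 [-0.0024  0.0874 -0.0326]
1.14 [-0.0024  0.101  -0.0312]
1.26 [-0.0022  0.1144 -0.0283]
1.37 [-0.0019  0.1274 -0.0239]
1.49 [-0.0015  0.1397 -0.0181]
1.6 [-0.001   0.1514 -0.0109]
```

Run:
```python
from h import *
D=np.array([(.2648,1.6054,1.2737,.6742,.2062),(.458,.449,2.232,.6743,.688),(.73,.31,1.77,.9513,.5685),(.68,.31,1.57,1.0007,.6449),(.12,.87,2.11,.5494,.7004)])
def fk(v,q2,q3,q5):
    f=np.pi-q2-q3-q5;L1,L2,h,d=v
    return L1*np.sin(q2)+L2*np.sin(q2+q3)+d*np.sin(f),h+L1*np.cos(q2)+L2*np.cos(q2+q3)-d*np.cos(f)
g=least_squares(lambda v:np.concatenate([np.array(fk(v,*r[:3]))-r[3:] for r in D]),(.52,.56,.3,.3));v=g.x;print(v.round(3),g.fun.round(3))
L1,L2,h,d=v
# wrist pos for TCP with tool z
z=np.array([.552,-.041,-.833])
for T in ((.473,-.221,.13),(.473,-.221,.15),(.47,-.22,.20),(.59,-.215,.226)):
    w=np.array(T)-d*z; r=np.hypot(w[0],w[1]); D2=r*r+(w[2]-h)**2; c=(D2-L1**2-L2**2)/(2*L1*L2); q3=np.arccos(np.clip(c,-1,1))
    q2=np.arctan2(r,w[2]-h)-np.arctan2(L2*np.sin(q3),L1+L2*np.cos(q3))
    print(T,"wrist r",r.round(3),"z",w[2].round(3),"q2",q2.round(2),"q3",q3.round(2),"q5~",(np.pi-.586-q2-q3).round(2))
```

```text
[0.517 0.565 0.243 0.368] [ 0.     0.001  0.001 -0.001  0.001 -0.002 -0.001  0.003  0.    -0.001]
(0.473, -0.221, 0.13) wrist r 0.34 z 0.436 q2 -0.27 q3 2.41 q5~ 0.41
(0.473, -0.221, 0.15) wrist r 0.34 z 0.456 q2 -0.3 q3 2.39 q5~ 0.46
(0.47, -0.22, 0.2) wrist r 0.337 z 0.506 q2 -0.37 q3 2.33 q5~ 0.59
(0.59, -0.215, 0.226) wrist r 0.436 z 0.532 q2 -0.17 q3 2.14 q5~ 0.58
```

Call:
step_arm --series '[-0.016, 0.013, 0.007, -0.18, -0.031, 0.026, 0.014, -0.36, -0.047, 0.039, 0.02, -0.54, -0.062, 0.052, 0.027, -0.72, -0.078, 0.065, 0.034, -0.9, -0.094, 0.078, 0.041, -1.08, -0.109, 0.091, 0.048, -1.26, -0.125, 0.104, 0.055, -1.44]' --gripper 0.75

```text
time: 21.28
tool_pos: [0.4186, -0.2156, 0.2001]
tcp_rot: [2.058, 1.725, 0.576]
wrist_force: [-0.9, -0.4, -0.6]
width: 0.75
grip_force: 0.0
```

Call:
step_arm --series '[0, 0, 0, -0.11, 0, 0, 0, -0.216, 0, 0, 0, -0.216]'

```text
time: 21.65
tool_pos: [0.419, -0.2154, 0.2008]
tcp_rot: [1.847, 1.909, 0.51]
wrist_force: [0.1, -0.3, 0.1]
width: 0.754
grip_force: 0.0
```

Run:
```python
from h import *
s,M=info((.4595+.023*.55,-.2203-.001,.1495-.023*.833))
p=viewer.read_camera("wrist");save(p,"w6.png")
```

```text
t 21.65 q [-0.83 -0.48  2.4   0.52  0.86 -1.14] p [ 0.419  -0.2154  0.2008] F [ 0.1 -0.3  0.1] w 0.754 gf 0.0
y [0.839 0.044 0.543] z [ 0.544 -0.035 -0.838] tilt 33.0 az -3.7
shift [-0.0031  0.0061  0.0882]
```

View pics/w6.png

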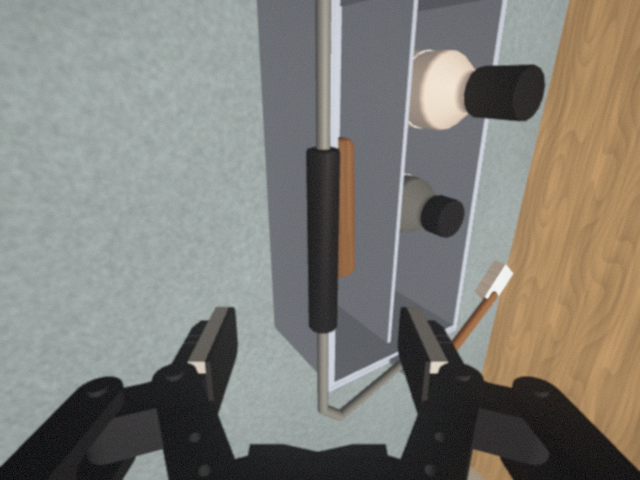

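The view shows the grip (black, centred at 323,240) lying between the open fingers (220 and 420). A quick consistency check, then I'll advance.

Run:
```python
from h import *
s=monitor.read_state();p=viewer.read_camera("wrist")
print(proj(p,np.array([.4595,-.2203,.1495]),s), "line of approach at 70-88mm:",[proj(p,s["tool_pos"]+k*R.from_rotvec(s["tcp_rot"]).as_matrix()[:,2],s).round(0) for k in (.06,.07)])
```

```text
[326.51714341 248.61258658] line of approach at 70-88mm: [array([318., 248.]), array([318., 242.])]
```

Call:
step_arm --series '[-0.002, 0.005, 0.02, 0, -0.003, 0.005, 0.045, 0, -0.003, 0.005, 0.065, 0, -0.003, 0.005, 0.08, 0, -0.003, 0.005, 0.088, 0, -0.003, 0.005, 0.088, 0]'

```text
time: 22.5
tool_pos: [0.4719, -0.2218, 0.1318]
tcp_rot: [1.843, 1.909, 0.509]
wrist_force: [-0.2, 0.3, -0.3]
width: 0.75
grip_force: 0.0
```

Call:
step_arm --series '[0, 0, 0, 0, 0, 0, 0, 0, 0, 0, 0, 0, 0, 0, 0, 0]' --gripper 0.3 --newtons 20

```text
time: 23.0
tool_pos: [0.4719, -0.2226, 0.1329]
tcp_rot: [1.841, 1.907, 0.508]
wrist_force: [-2.3, -0.7, 0.9]
width: 0.295
grip_force: 1.4
```

```bash
python3 -c "
from h import *
info()"
```

```text
t 23.0 q [-0.73 -0.28  2.41  0.61  0.63 -1.2 ] p [ 0.4719 -0.2226  0.1329] F [-2.3 -0.7  0.9] w 0.295 gf 1.4
y [0.837 0.047 0.545] z [ 0.547 -0.039 -0.836] tilt 33.2 az -4.0
```

Call:
step_arm --series '[0, 0.005, -0.004, 0, -0.001, 0.013, -0.01, 0, -0.001, 0.022, -0.016, 0, -0.002, 0.034, -0.0225, 0, -0.002, 0.047, -0.027, 0, -0.002, 0.06, -0.0306, 0, -0.002, 0.074, -0.0324, 0, -0.002, 0.0805, -0.0326, 0]'

```text
time: 24.0
tool_pos: [0.5231, -0.2205, 0.208]
tcp_rot: [1.837, 1.904, 0.509]
wrist_force: [-3.2, 0.0, 0.8]
width: 0.297
grip_force: 1.5
```

Run:
```python
from h import *
s,M=info()
t=viewer.read_camera("scene");save(t,"s3.png",(80,240,330,427),3)
print([(np.round(x["point"],1),x["score"]) for x in viewer.spot_point(t,"handle_grip")])
v=(.5757,-.2104,.0553)
c,sn=np.cos(v[2]),np.sin(v[2])
for a in (.8,.9,1.0,1.1,1.57):
    l=(-.12*np.cos(a),-.003,.122+.12*np.sin(a));X=np.array([v[0]+c*l[0]-sn*l[1],v[1]+sn*l[0]+c*l[1],l[2]])
    print(a,X.round(4),proj(t,X).round(1),"bar in tool",(M.T@(X-s["tool_pos"])).round(4))
```

```text
t 24.0 q [-0.64 -0.28  2.26  0.47  0.71 -0.96] p [ 0.5231 -0.2205  0.208 ] F [-3.2  0.   0.8] w 0.297 gf 1.5
y [0.835 0.048 0.548] z [ 0.55  -0.041 -0.834] tilt 33.5 az -4.2
[(array([173.1, 311.9]), 0.89)]
0.8 [ 0.4924 -0.218   0.2081] [168.6 309.2] bar in tool [ 0.003  -0.0255 -0.017 ]
0.9 [ 0.5014 -0.2175  0.216 ] [171.5 310.4] bar in tool [ 0.0029 -0.0136 -0.0187]
1.0 [ 0.5111 -0.217   0.223 ] [174.9 312. ] bar in tool [ 0.0028 -0.0016 -0.0192]
1.1 [ 0.5215 -0.2164  0.2289] [178.7 314.1] bar in tool [ 0.0029  0.0104 -0.0185]
1.57 [ 0.5758 -0.2134  0.242 ] [201.5 330. ] bar in tool [0.0041 0.063  0.0004]
```

View pics/s3.png

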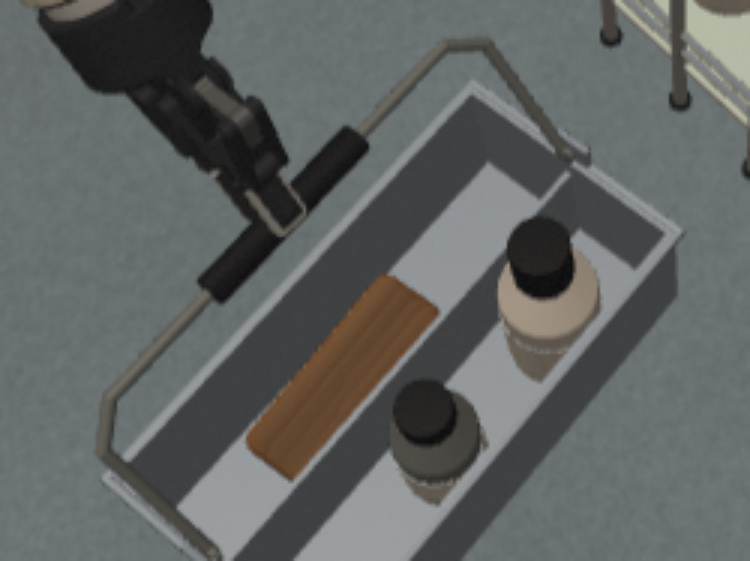

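The picture shows the grip caught between the fingers at about 1.0 rad, with the bottles and brush undisturbed. I'll continue the arc to the stop.

Call:
step_arm --series '[0, 0.01, 0.001, 0, 0, 0.02, 0.003, 0, 0, 0.03, 0.006, 0, 0, 0.039, 0.009, 0, 0, 0.047, 0.012, 0, 0, 0.054, 0.015, 0, 0, 0.06, 0.018, 0, 0, 0.063, 0.0195, 0]'

```text
time: 25.1
tool_pos: [0.5854, -0.2171, 0.2218]
tcp_rot: [1.842, 1.908, 0.509]
wrist_force: [-1.7, -0.8, 0.3]
width: 0.302
grip_force: 0.6
```

Call:
step_arm --series '[0, 0.0015, 0.001, 0, 0, 0.0015, 0.001, 0]'

```text
time: 25.35
tool_pos: [0.587, -0.2172, 0.222]
tcp_rot: [1.842, 1.907, 0.509]
wrist_force: [-0.6, -0.3, -0.5]
width: 0.299
grip_force: 0.2
```

Call:
step_arm --series '[0, 0.0015, 0.001, 0, 0, 0.0015, 0.001, 0]'

```text
time: 25.6
tool_pos: [0.5887, -0.2172, 0.2219]
tcp_rot: [1.842, 1.907, 0.509]
wrist_force: [-1.6, -0.2, -0.5]
width: 0.3
grip_force: 0.4
```

Call:
step_arm --series '[0, 0.0015, 0.001, 0, 0, 0.0015, 0.001, 0]'

```text
time: 25.85
tool_pos: [0.5906, -0.2171, 0.2218]
tcp_rot: [1.842, 1.908, 0.509]
wrist_force: [-1.3, 0.1, 0.4]
width: 0.298
grip_force: 0.4
```

Call:
step_arm --series '[0, 0.0015, 0.001, 0, 0, 0.0015, 0.001, 0]'

```text
time: 26.1
tool_pos: [0.5919, -0.2169, 0.2213]
tcp_rot: [1.842, 1.909, 0.508]
wrist_force: [-3.3, 0.3, -0.3]
width: 0.299
grip_force: 1.5
```

Call:
step_arm --series '[0, 0.0015, 0.001, 0, 0, 0.0015, 0.001, 0]'

```text
time: 26.35
tool_pos: [0.5927, -0.2166, 0.2202]
tcp_rot: [1.844, 1.911, 0.507]
wrist_force: [-6.3, -0.6, -0.2]
width: 0.3
grip_force: 3.0
```

Call:
step_arm --series '[0, 0.0015, 0.001, 0, 0, 0.0015, 0.001, 0]'

```text
time: 26.6
tool_pos: [0.5934, -0.2163, 0.219]
tcp_rot: [1.845, 1.913, 0.506]
wrist_force: [-9.9, -1.2, 0.7]
width: 0.302
grip_force: 4.5
```

Call:
step_arm --series '[0, 0.0015, 0.001, 0, 0, 0.0015, 0.001, 0]'

```text
time: 26.85
tool_pos: [0.5941, -0.216, 0.218]
tcp_rot: [1.846, 1.915, 0.504]
wrist_force: [-13.3, -1.6, 0.3]
width: 0.3
grip_force: 6.0
```

```bash
python3 -c "
from h import *
info()"
```

```text
t 26.85 q [-0.53 -0.15  2.13  0.4   0.68 -0.82] p [ 0.5941 -0.216   0.218 ] F [-13.3  -1.6   0.3] w 0.3 gf 6.0
y [0.842 0.047 0.538] z [ 0.54  -0.035 -0.841] tilt 32.7 az -3.8
```

Firm at the stop. Now open and back away.

Call:
step_arm --series '[0, 0, 0, 0, 0, 0, 0, 0, 0, 0, 0, 0, 0, 0, 0, 0]' --gripper 0.75

```text
time: 27.35
tool_pos: [0.5981, -0.217, 0.2222]
tcp_rot: [1.841, 1.907, 0.509]
wrist_force: [0.2, -0.4, 0.9]
width: 0.747
grip_force: 0.0
```

Call:
step_arm --series '[0, 0, -0.02, 0, 0, 0, -0.05, 0, 0, 0, -0.09, 0, 0, 0, -0.14, 0, 0, 0, -0.18, 0, 0, 0, -0.2, 0, 0, 0, -0.2, 0]'

```text
time: 28.22
tool_pos: [0.4887, -0.21, 0.392]
tcp_rot: [1.838, 1.904, 0.509]
wrist_force: [0.3, -0.4, 0.5]
width: 0.748
grip_force: 0.0
```

Run:
```python
from h import *
s,M=info()
t=viewer.read_camera("scene")
g=viewer.read_camera("top")
A=cv2.resize(t["image"][230:480,80:500],(800,476));cv2.imwrite("pics/f.png",A[:,:,::-1])
v=(.5747,-.2104,.0553);c,sn=np.cos(v[2]),np.sin(v[2])
for n,q in (("s",t),("t",g)):
    print(n,[(np.round(x["point"],1).tolist(),round(x["score"],2)) for x in viewer.spot_point(q,"handle_grip")],[proj(q,np.array([v[0]-c*.12*np.cos(a)+sn*.003,v[1]-sn*.12*np.cos(a)-.003,.122+.12*np.sin(a)])).round(1).tolist() for a in (1.4,1.5,1.571)])
```

```text
t 28.23 q [-0.67 -0.45  2.04  0.36  1.08 -0.8 ] p [ 0.4887 -0.21    0.392 ] F [ 0.3 -0.4  0.5] w 0.748 gf 0.0
y [0.835 0.047 0.548] z [ 0.55  -0.041 -0.834] tilt 33.5 az -4.3
s [([202.3, 327.6], 0.91)] [[192.1, 322.9], [197.3, 326.7], [201.1, 329.7]]
t [([447.0, 231.9], 0.7)] [[448.9, 240.4], [448.5, 234.6], [448.1, 230.5]]
```

View pics/f.png

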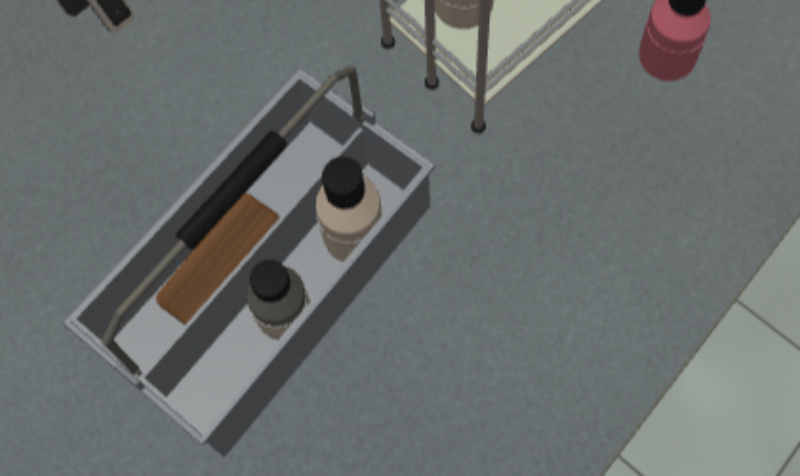

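The handle is upright (grip at crop 232,188, matching 1.57 rad in both cameras). Both bottles stand in the far bay (345,200 and 272,295), the brush is in place, and the robot is clear.

```bash
python3 -c "
from h import *
print(job.finish_job())"
```

```text
the job is handed in; nothing more can be done
None
```

The tall bottle now stands upright in the far bay beside the grey bottle, the handle is fully upright and released, and I handed the job in at about 28 s; I saw no rail contact and nothing else moved in the views I took.

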